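# Tip an axle out of a tipping tube and lay it in the parts tray

### The arm

A 6-joint arm with a two-finger parallel gripper is mounted at the origin on a cart in front of the work surface, level with it; the furniture and walls round the work are solid. World frame = base frame: x ahead of the robot, y to its left, z up, the work surface at z = 0. Lengths are in mm, angles in rad, forces in N, time in s.
With the tool pointing down it reaches from about 350 to 875 mm from the base axis. Payload 4.2 kg.
Tool frame: the origin (TCP) lies on the mounting face of the last link; the fingertips stand 173 mm ahead of it and the grasp point (between the pads) lies 155 mm ahead of it; z points along the fingers, y is the direction in which the jaws open and shut (so a half turn about z gives the same grasp; the last joint's range is limited). The gripper opens to 85 mm and grips with 20 to 120 N. Pads are 22 mm wide; open, the fingers measure 114 mm over their backs; the gripper's body (76 mm by 85 mm) begins 54 mm behind the grasp point. The pads swing forward as they close: fully open they stand 13 mm farther back than shut.
Start: joints at [1.391, 0.385, 0.008, 0, -1.194, -0.259], TCP at [265.5, 565.782, 404.712] pointing down, gripper open.
Joint ranges: [-3.14, 3.14], [-1.21, 2.06], [-1.07, 1.41], [-3.16, 2.05], [-2.99, -0.16], [-3.1, 3.1]. Speed limits (rad/s): [2.79, 2.79, 3.14, 3.14, 3.14, 3.14].

### API

Orientations are given as a unit quaternion [x, y, z, w].
In Python, from bench import arm gives the robot as it stands. The module is installed in compiled form; this text tells all that it offers.
- The arm moves only by the tool play_rows, never from a script. Its argument "moves" is a list of rows, each a list of 3 entries, a list of its own where there are three numbers: the shift along the world's x, y, z in units of 30 cm (1.0 is 30 cm), then the turn about the world's z in units of 30 degrees (1.0 is 30 degrees), then the gripper's target within -1 to 1 (shut at 1, half-way at 0, fully open at -1). In form: [[[x, y, z], turn, jaw], ...]. A call has 1 to 12 rows; each row is the pose to reach, as a shift and turn from the pose measured when the call began; what a row does not reach only later rows make up. A row lasts 1/8 s, in which the tool goes at most 62.5 mm and 10.7 degrees, less where a joint would pass 70% of its speed; a pose out of reach is approached as far as the arm can. A call with a number of a shift or a turn outside -1 to 1 is refused whole. A call with a gripper value outside its range is refused whole. The fingers move at their own pace and stop on an object; the grip force is fixed at half the most. Time passes only in rows, so rows that repeat a pose let the fingers close. It gives the time, the measured TCP pose, the force and the opening at its end, in the units of the state.
- arm.read_state(): the state, without advancing time (a new reading comes with each control period).
- arm.get_image(name): name is "scene" or "top" or "wrist"; returns a dict with "pixels" (420x560x3 uint8, red, green, blue), "vfov" (degrees; the focal length in pixels is half the picture's height over the tangent of half this angle, whatever the lens; pixels are square), "cx", "cy" (the principal point, pixels), "dist" ([k1, k2, p1, p2, k3] as OpenCV has them; the pictures are not rectified), "xyz" and "rotation" of the camera in the world. Camera axes: x right, y up, looking along -z (the intrinsics and any distortion apply to the point x, -y, -z); pixel columns grow to the right and rows downward; lengths in mm; the calibration is good to about 2 mm. A picture is of the moment at which its call begins. There is no depth.
- arm.job_done(): hands the job in, once; it reports no verdict.
Trained networks look in a picture, given as the dict that the camera call returned (one of the last four; its "shot" number tells which), for a name from the list of things; names that differ only in an ending like _2 or _b are one class to them, and where a whole thing is asked for, a point or a joint stands for the part that bears it (a point fixed in the world has none). Each returns a list of dicts, best first, with "conf" (0 to 1); they miss things now and then, are a little off and sometimes report something else, mostly with a low value. They report only what shows in the picture. A call takes as long as a camera call. They do not tell look-alikes from the thing itself.
- arm.look_for(name, picture): "centre" ([x, y, z] in mm, in world coordinates, good to about 4 mm: the middle of the surface that is visible of it).
The state is a dict: "clock": time; "joints": joint angles; "joint_vel": joint speeds; "joint_efforts": joint torques, N m; "position": TCP position; "ee_rot": TCP orientation; "contact_force": force on the tool from outside, world axes, zero at the start; "wrist_torque": the same for the moment, N m; "gripper_width": finger opening in mm.
Only numpy, scipy, OpenCV 4.12 (cv2) and the standard library are available. Lean on these libraries where they do the work, as an engineer would, in place of code of your own. Each camera call takes 0.05 s, during which the arm holds its last target.

### The job

A steel axle lies deep in the grey tube on the tipping stand. Tip the tube mouth-down until the axle slides out against the stop, then take the axle by its exposed end, draw it out of the tube and lay it flat in the shallow parts tray, setting it down without dropping it. Leave the cassette, the tape roll and the pedal where they are.

Things in the scene. Friction and masses are not known exactly. Their poses are not given: they have to be found in the camera images.
- stand: Dark steel stand fixed to the worktop: base plate 150 x 100 x 8 mm, two upright cheeks with the tube between. Origin on the worktop; its level x axis runs from the tube's mouth end to its closed end (the mouth faces -x). In this frame the tube's pivot (along y) is at x = 80, z = 125 mm; the cheeks are at x = 57 to 103 mm, y within +-31 mm, up to z = 148 mm.
- tube (a joint): Hinge of the tube, rad. 0 = at rest on its back stop, mouth raised 0.20 rad above level; grows as the mouth goes down; 0.55 = end stop, mouth 0.35 rad below level. No spring; slight friction (0.12 N m): some 3 N straight down on the mouth end tips it. Above about 0.45 the axle slides out freely by itself; the tube stays where it is left.
- tube_mouth (a point): Centre of the open mouth of the grey plastic tube, on its axis; tilts with the tube. Its x axis runs along the tube from mouth to closed end, its z out of the tube's top side. Tube: outside diameter 40 mm, bore 33 mm, 170 mm long, far end closed, pivot 80 mm behind the mouth. The floor of the bore lies 16.5 mm below the axis.
- stop_top (a point): Top edge of the upturned stop that ends a steel tongue (10 mm wide, 4 mm thick) running out from the floor of the tube; axes as tube_mouth. The stop is 52 mm out from the mouth and 5 mm high above the tongue. The axle comes to rest against it with 52 mm exposed, and must be raised about 8 mm off the tongue to pass over it; the bore leaves 17 mm of play.
- axle_center (a point): Centre of the plain steel axle, a round bar 16 mm in diameter and 110 mm long, about 0.12 kg. Its x axis is the bar's axis, at first pointing to the tube's closed end. It starts deep in the tube, near end about 55 mm inside the mouth. Against the stop it lies on the tongue, which is narrower than the bar, so fingers can close on the bar's sides.
- tray_floor (a point): Centre of the inner floor of the shallow open aluminium tray with a dark lining, 200 (x) x 130 (y) x 22 mm outside, walls 4 mm thick, floor 4.5 mm above the worktop, rim 17.5 mm above the floor; fixed. Its x axis runs along the tray's long side.
- cassette: Bicycle cassette lying on the worktop, 96 x 96 x 26 mm; to be left alone. Origin under its centre.
- tape: Roll of black tape lying flat on the worktop, diameter 66 mm, 19 mm high; to be left alone. Origin under its centre.
- pedal: Black pedal lying on the worktop, 67 x 120 x 23 mm; to be left alone. Origin under its centre.
Mind the look-alikes: they are no part of the job. Of the things that look like the part that bears tray_floor, the larger one is meant.

How it is judged (in metres and radians):
On the way, in this order (a step that is already met when the one before it is completed fails the run):
1. the tube is tipped mouth-down and the axle has slid out on the tongue, untouched by the fingers (value of joint tube above 0.4 rad and x of axle_center in the frame of tube_mouth between -0.03 and 0.015 m and contact force between the fingers and axle below 0.2 N), for 0.2 s.
2. the axle is gripped by its exposed end while its other end is still in the tube (contact force between the fingers and axle above 1 N and x of axle_center in the frame of tube_mouth between -0.055 and 0.03 m), for 0.05 s.
At the end, for the whole second after the job is handed in: The axle lies flat (within about 7 degrees of level) on the floor of the tray, inside its walls, its centre no more than 14 mm above the floor, let go and at rest (z of axle_center in the frame of tray_floor between 0 and 0.014 m and x of axle_center in the frame of tray_floor between -0.09 and 0.09 m and y of axle_center in the frame of tray_floor between -0.06 and 0.06 m and angle between axle_center's own x axis and vertical between 1.45 and 1.69 rad and linear speed of axle below 0.02 m/s and contact force between the fingers and axle below 0.1 N); the robot touches nothing.
It fails at once if the axle is dropped from more than about 3 cm (linear speed of axle above 0.75 m/s and height (world z) of axle_center below 0.06 m and contact force between the fingers and axle below 0.2 N).
It fails at once if the cassette, the tape roll or the pedal is moved more than 3 cm (distance of any of cassette, tape, pedal from where it was at the start of the episode above 0.03 m).
It also fails if it takes over 51 s, if anything falls off the work surface, if the arm or the gripper's body presses on something with over 40 N, if the wrist force passes 120 N, or if a joint passes its speed limit or range.

## Working session

There is one attempt and no reset: what is moved stays moved. The work goes in short steps, Python scripts to look and compute and a tool call to move; the robot and the scene stay as the last step left them, time stands still between calls to the robot, and variables do not carry over. Pictures are saved under pics/ and viewed, and the job is handed in when it is done.

Besides the shell and the picture viewer there is one more tool, called after ">>>" as name([rows], argument=value, ...), one row to a line, values as JSON. play_rows: Moves the arm, as the interface text tells. Shifts and turns lie within -1 to 1; 1 stands for 30 cm of shift or 30 degrees of turn. Its arguments: {"type":"object","properties":{"moves":{"type":"array"}},"required":["moves"]}

```bash
mkdir -p pics
cat > h.py <<'E'
import numpy as np, cv2
from bench import arm
def save(p,name): cv2.imwrite('pics/'+name,cv2.cvtColor(p['pixels'],cv2.COLOR_RGB2BGR))
def K(p):
    f=p['pixels'].shape[0]/2/np.tan(np.radians(p['vfov'])/2)
    return np.array([[f,0,p['cx']],[0,f,p['cy']],[0,0,1.]])
def Rm(p):
    r=np.array(p['rotation'],float)
    if r.size==4:
        from scipy.spatial.transform import Rotation as R
        return R.from_quat(r).as_matrix()
    return r.reshape(3,3)
def ray(p,uv):
    u=cv2.undistortPoints(np.array([[uv]],float),K(p),np.array(p['dist'],float))[0,0]
    return np.array(p['xyz'],float),Rm(p)@np.array([u[0],-u[1],-1.])
def atz(p,uv,z):
    o,d=ray(p,uv); return o+d*(z-o[2])/d[2]
def proj(p,X):
    c=(np.atleast_2d(X)-np.array(p['xyz']))@Rm(p)
    c=c*np.array([1,-1,-1.])
    return cv2.projectPoints(c,np.zeros(3),np.zeros(3),K(p),np.array(p['dist'],float))[0][:,0]
E
python3 - <<'E'
from h import *
print(arm.read_state())
for n in ['scene','top','wrist']:
    p=arm.get_image(n); save(p,n+'0.png'); print(n,p['xyz'],p['rotation'],p['vfov'],p['dist'],p['cx'],p['cy'])
    for t in ['stand','tube','tube_mouth','stop_top','tray_floor','cassette','tape','pedal']:
        print(t,[(np.round(d['centre']).tolist(),round(d['conf'],2),np.round(proj(p,d['centre'])[0]).tolist()) for d in arm.look_for(t,p)][:4])
E
```

```text
{'clock': 0.0, 'joints': array([ 1.39059622e+00,  3.85541827e-01,  6.59812666e-03, -5.08287435e-04,
       -1.19403202e+00, -2.58620030e-01]), 'joint_vel': array([ 2.71528949e-05,  9.29182741e-04,  5.23796558e-04,  2.02036626e-03,
       -1.88177108e-04, -8.25144714e-04]), 'joint_efforts': array([-3.52696516e-04, -3.92289984e+01,  1.88401884e+01,  4.18633282e+00,
       -4.67157253e-03, -1.46825101e-05]), 'position': array([265.40957143, 565.60173996, 403.61785161]), 'ee_rot': array([ 9.76005002e-01, -2.17745249e-01, -1.93318479e-04,  1.09811824e-03]), 'contact_force': array([0.10562602, 0.64852195, 0.6561506 ]), 'wrist_torque': array([-0.01313407,  0.01712312,  0.04864603]), 'gripper_width': 85.7815061225987}
scene [ 68.42705183 -98.04102569 882.10141965] [ 0.31452583 -0.13108038 -0.34159076  0.87590364] 51.72822987226355 [-0.09249744  0.          0.          0.          0.        ] 277.9293347795677 210.007048290868
stand [([557.0, 56.0, 51.0], 0.66, [389.0, 299.0])]
tube [([569.0, 64.0, 136.0], 0.84, [399.0, 273.0])]
tube_mouth [([572.0, 64.0, 134.0], 0.97, [399.0, 272.0])]
stop_t
[... 607 characters left out ...]
 71.0, 133.0], 0.96, [378.0, 177.0])]
stop_top [([584.0, 74.0, 138.0], 0.56, [378.0, 178.0])]
tray_floor [([425.0, 710.0, 1.0], 0.78, [175.0, 235.0]), ([488.0, 334.0, 4.0], 0.62, [290.0, 214.0])]
cassette [([346.0, 231.0, 15.0], 0.85, [322.0, 257.0])]
tape [([658.0, 224.0, 16.0], 0.62, [322.0, 161.0])]
pedal [([406.0, 530.0, 19.0], 0.72, [230.0, 240.0])]
wrist [336.89059641 530.12278405 374.69646218] [ 0.0829342  -0.13066424  0.83415166 -0.52937679] 60.46101208222399 [-0.01399565  0.          0.          0.          0.        ] 276.29424554794684 212.23182184670952
stand []
tube []
tube_mouth []
stop_top []
tray_floor []
cassette []
tape []
pedal [([400.0, 542.0, 17.0], 0.63, [235.0, 36.0])]
```

Run:
```python
import cv2
a=cv2.imread('pics/scene0.png')[:]; cv2.imwrite('pics/s_crop.png',cv2.resize(a[200:400,290:490],None,fx=3,fy=3,interpolation=cv2.INTER_CUBIC))
a=cv2.imread('pics/top0.png'); cv2.imwrite('pics/t_crop.png',cv2.resize(a[120:270,300:460],None,fx=4,fy=4,interpolation=cv2.INTER_CUBIC))
```

```text
(no output)
```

View pics/scene0.png

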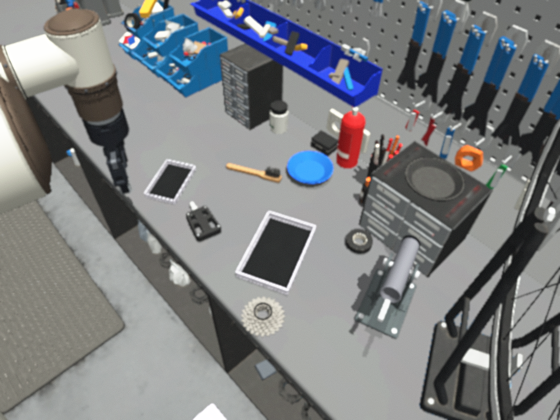

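View pics/top0.png

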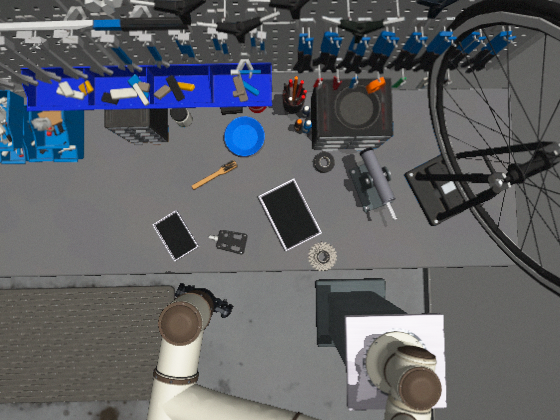

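```bash
echo
```

```text
(no output)
```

View pics/t_crop.png

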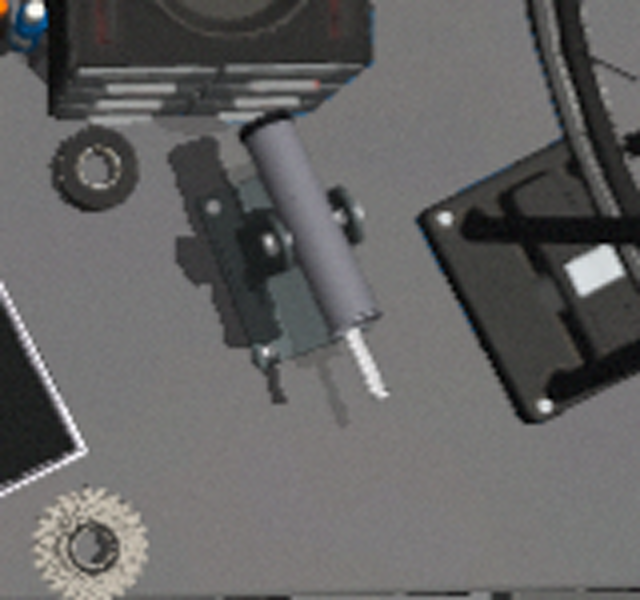

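View pics/s_crop.png

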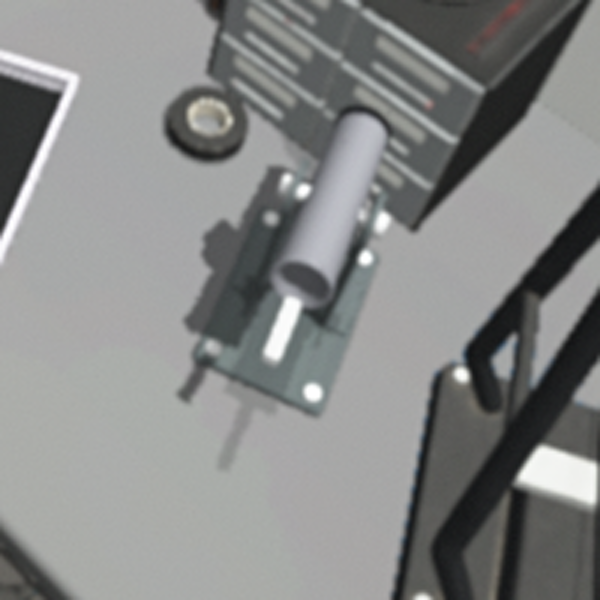

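The top view has two black trays: the larger at px (290,214), about (484,333) mm, and a smaller one at px (175,235). The larger is the one meant. The stand is at px (377,176), with its mouth and tongue towards the robot. Next I'll fit the stand pose and the tray pose.

```bash
cat >> h.py <<'E'
def tubepts(s,q,P):
    """s=(x,y,yaw) stand; q joint; P points in tube_mouth frame -> world"""
    a=0.2-q   # mouth raised a
    ex=np.array([np.cos(a),0,-np.sin(a)]); ez=np.array([np.sin(a),0,np.cos(a)]); 
    P=np.atleast_2d(P)
    L=np.array([80,0,125.])+ (P[:,:1]-80)*ex+P[:,1:2]*[0,1,0]+P[:,2:]*ez
    c,n=np.cos(s[2]),np.sin(s[2])
    return L@np.array([[c,n,0],[-n,c,0],[0,0,1]])+[s[0],s[1],0]
E
python3 - <<'E'
from h import *
from scipy.optimize import least_squares
pt=arm.get_image('top');ps=arm.get_image('scene')
P=np.array([[0,0,0],[170,0,0],[-54,0,-11.5]])
ot=np.array([[389.3,200.8],[367,149],[395.5,219]]); os=np.array([[391,295],[410.7,238],[381.7,319.3]])
f=lambda s:np.r_[(proj(pt,tubepts(s,0,P))-ot).ravel(),(proj(ps,tubepts(s,0,P))-os).ravel()]
r=least_squares(f,[520,60,0.4]);print(r.x,r.fun.round(1))
s=r.x; np.save('stand.npy',s)
im={}
for n,p in (('t',pt),('s',ps)):
    a=cv2.cvtColor(p['pixels'],cv2.COLOR_RGB2BGR); a=cv2.resize(a,None,fx=4,fy=4,interpolation=cv2.INTER_CUBIC)
    def ln(X,c):
        cv2.polylines(a,[np.round(proj(p,X)*4+1.5).astype(int)],False,c,1)
    th=np.linspace(0,2*np.pi,40)
    for x in(0,170): ln(tubepts(s,0,np.c_[x+0*th,20*np.cos(th),20*np.sin(th)]),(0,255,0))
    ln(tubepts(s,0,[[0,5,-16.5],[-52,5,-16.5],[-52,5,-11.5],[-52,-5,-11.5],[-52,-5,-16.5],[0,-5,-16.5]]),(0,0,255))
    c,m=np.cos(s[2]),np.sin(s[2])
    Q=np.array([[57,-31,148],[103,-31,148],[103,31,148],[57,31,148],[57,-31,148]]);ln(Q@np.array([[c,m,0],[-m,c,0],[0,0,1]])+[s[0],s[1],0],(255,255,0))
    cv2.imwrite(f'pics/fit_{n}.png',a[480:1080,1200:1900] if n=='t' else a[820:1420,1250:1950])
# tray corners
g=pt['pixels'][150:270,240:340]; cv2.imwrite('pics/tray.png',cv2.resize(g[:,:,::-1],None,fx=6,fy=6,interpolation=cv2.INTER_CUBIC)[:600])
E
```

```text
[5.14286225e+02 4.28991995e+01 3.50305457e-01] [-0.5 -0.3 -1.6  1.7  0.3 -1.1  0.3 -0.9 -0.   4.3  0.5 -1.7]
```

View pics/fit_t.png

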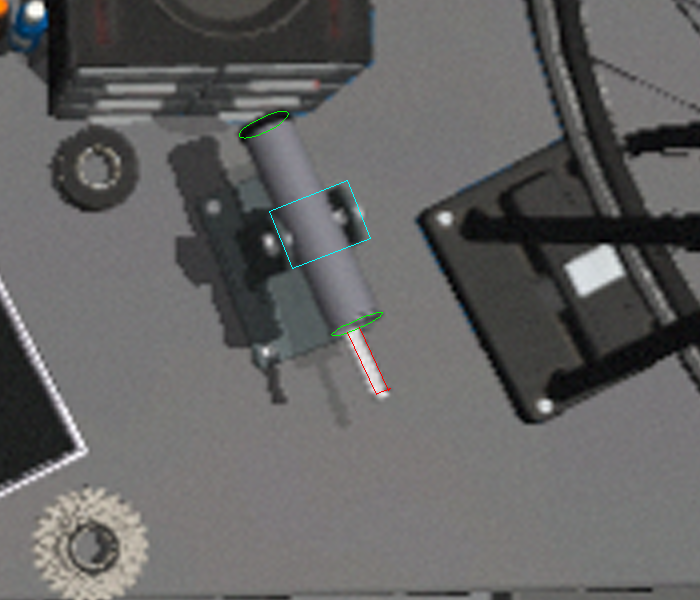

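View pics/fit_s.png

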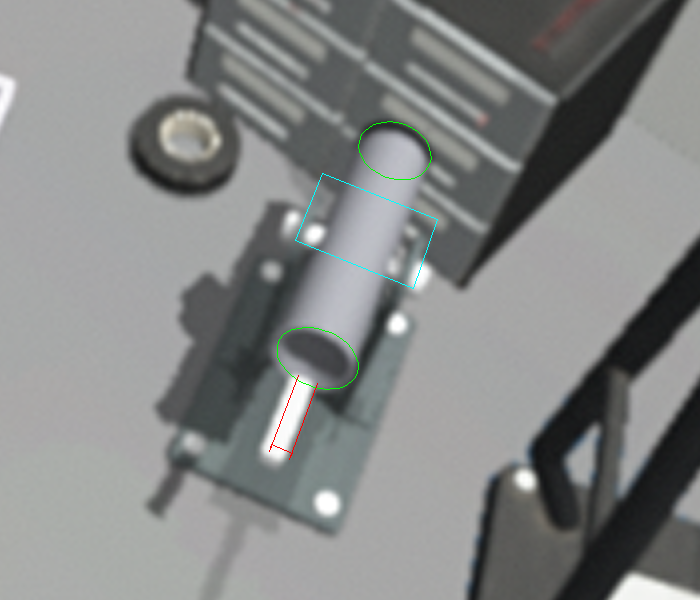

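View pics/tray.png

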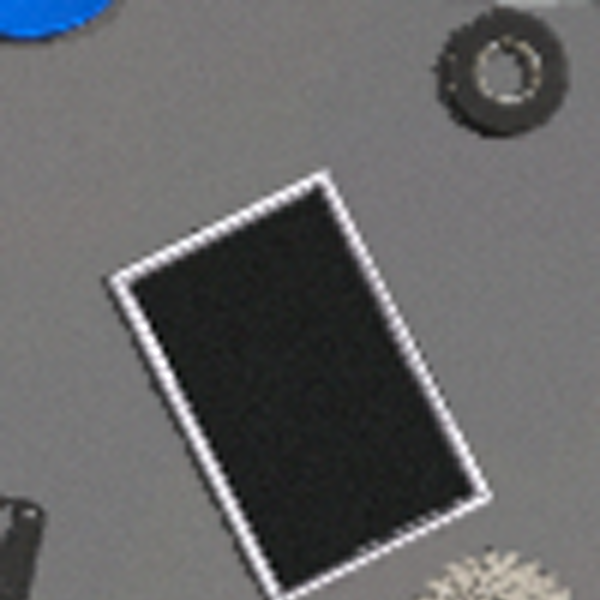

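Run:
```python
from h import *
from scipy.optimize import least_squares
pt=arm.get_image('top');ps=arm.get_image('scene')
P=np.array([[0,0,0],[170,0,0],[-54,0,-11.5]])
ot=np.array([[389.3,200.8],[366.3,150.5],[395.7,219]]); os=np.array([[391.1,293.9],[411,242.7],[381,319]])
f=lambda s:np.r_[(proj(pt,tubepts(s,0,P))-ot).ravel(),(proj(ps,tubepts(s,0,P))-os).ravel()]
r=least_squares(f,[520,60,0.4]);print(r.x,r.fun.round(1))
s=r.x; np.save('stand.npy',s)
for q in (0,.55):print(q,tubepts(s,q,[[0,0,0],[-26,0,-8.5],[-52,0,-11.5]]).round())
C=[atz(pt,u,22) for u in [(294.2,178.8),(258.7,196.3),(286.3,250),(321.3,232.7)]]
C=np.array(C);print(C.round(),C.mean(0).round(),[np.linalg.norm(C[i]-C[i-1]).round() for i in range(4)])
d=C[0]-C[3]+C[1]-C[2];print('tray yaw',np.arctan2(d[1],d[0]))
from scipy.spatial.transform import Rotation as R
st=arm.read_state();print(R.from_quat(st['ee_rot']).as_matrix().round(3), st['clock'])
```

```text
[5.12626926e+02 4.26824881e+01 3.38659629e-01] [-0.4  0.3 -0.2  0.5 -0.  -0.5 -0.2  0.8  0.2  0.4  0.4 -0.9]
0 [[514.  43. 141.]
 [489.  34. 138.]
 [464.  26. 140.]]
0.55 [[517.  44.  98.]
 [497.  37.  81.]
 [475.  29.  69.]]
[[600. 317.  22.]
 [546. 433.  22.]
 [371. 348.  22.]
 [424. 233.  22.]] [485. 333.  22.] [np.float64(195.0), np.float64(129.0), np.float64(195.0), np.float64(126.0)]
tray yaw 0.4472542050461827
[[ 0.905 -0.425  0.   ]
 [-0.425 -0.905  0.   ]
 [ 0.    -0.    -1.   ]] 1.55
```

Run:
```python
from h import *
s=np.load('stand.npy')
for q in (0,.2,.3,.4,.5,.52,.55):print(q,tubepts(s,q,[[18,0,0],[-28,0,-8.5]]).round(1).tolist())
```

```text
0 [[530.8, 49.1, 137.3], [486.7, 33.5, 138.1]]
0.2 [[529.6, 48.7, 125.0], [486.2, 33.4, 116.5]]
0.3 [[529.9, 48.8, 118.8], [487.5, 33.8, 105.8]]
0.4 [[530.8, 49.1, 112.7], [489.8, 34.7, 95.2]]
0.5 [[532.2, 49.6, 106.7], [493.1, 35.8, 85.0]]
0.52 [[532.6, 49.7, 105.5], [493.9, 36.1, 83.0]]
0.55 [[533.1, 49.9, 103.7], [495.1, 36.5, 80.0]]
```

>>> play_rows([
  [[0.5, -1, 0], 1, -1],
  [[0.5, -1, 0], 1, -1],
  [[0.5, -1, 0], 1, -1],
  [[0.5, -1, 0], 1, -1],
  [[0.5, -1, 0], 1, -1],
  [[0.5, -1, 0], 1, -1],
  [[0.5, -1, 0], 1, -1],
])

```text
clock: 2.42
position: [416.0, 264.3, 405.0]
ee_rot: [0.999, 0.041, 0.0, -0.0]
contact_force: [-0.8, 0.3, -0.0]
gripper_width: 85.4
```

>>> play_rows([
  [[0.383, -0.717, -0.1], 0.49, -1],
  [[0.383, -0.717, -0.1], 0.49, -1],
  [[0.383, -0.717, -0.1], 0.49, -1],
  [[0.383, -0.717, -0.1], 0.49, -1],
  [[0.383, -0.717, -0.1], 0.49, -1],
  [[0.383, -0.717, -0.1], 0.49, -1],
])

```text
clock: 3.18
position: [531.1, 49.7, 374.8]
ee_rot: [0.986, 0.168, 0.0, -0.0]
contact_force: [0.6, 0.6, 0.2]
gripper_width: 85.1
```

Run:
```python
from h import *
s=np.load('stand.npy')
st=arm.read_state();print(st['position'],st['ee_rot'])
p=arm.get_image('wrist'); a=cv2.cvtColor(p['pixels'],cv2.COLOR_RGB2BGR)
th=np.linspace(0,2*np.pi,40)
def ln(X,c): cv2.polylines(a,[np.round(proj(p,X)).astype(int)],False,c,1)
for x in(0,18): ln(tubepts(s,0,np.c_[x+0*th,20*np.cos(th),20*np.sin(th)]),(0,255,0))
ln(tubepts(s,0,[[0,5,-16.5],[-52,5,-16.5],[-52,5,-11.5],[-52,-5,-11.5],[-52,-5,-16.5],[0,-5,-16.5]]),(0,0,255))
ln(tubepts(s,0,[[-52,0,20],[0,0,20],[170,0,20]]),(255,0,0))
cv2.imwrite('pics/w1.png',a)
```

```text
[531.09530659  49.66961018 374.79853953] [ 9.85735588e-01  1.68301151e-01  2.13625315e-05 -2.69447291e-04]
```

View pics/w1.png

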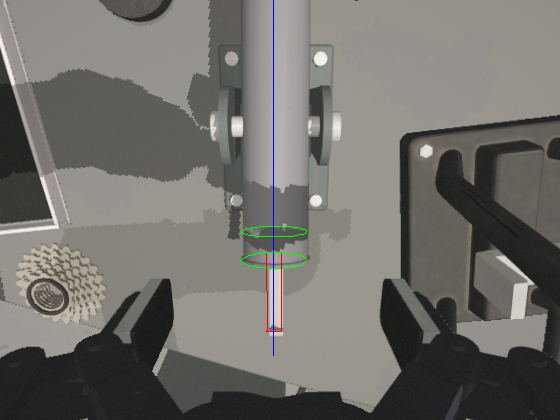

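The wrist view confirms the fit. The tube spans columns 243-309 and its mouth is at row 260, centred between the jaws at columns 172 and 383. I'll go down, straddle the tube just behind its mouth, and clamp it.

>>> play_rows([
  [[0, 0, -0.15], 0, -1],
  [[0, 0, -0.285], 0, -1],
  [[0, 0, -0.285], 0, -1],
  [[0, 0, -0.285], 0, 0.0],
  [[0, 0, -0.285], 0, 0.0],
  [[0, 0, -0.285], 0, 0.0],
])

```text
clock: 3.98
position: [531.1, 50.5, 291.0]
ee_rot: [0.986, 0.169, 0.002, -0.001]
contact_force: [0.2, -1.6, -0.3]
gripper_width: 43.1
```

>>> play_rows([
  [[0, 0, 0], 0, 0.07],
  [[0, 0, 0], 0, 0.07],
  [[0, 0, 0], 0, 0.12],
  [[0, 0, 0], 0, 0.12],
])

```text
clock: 4.47
position: [531.1, 50.3, 291.3]
ee_rot: [0.986, 0.169, 0.002, -0.0]
contact_force: [-0.2, -1.8, 1.1]
gripper_width: 38.6
```

>>> play_rows([
  [[0, 0, 0], 0, 0.3],
  [[0, 0, 0], 0, 0.3],
  [[0, 0, 0], 0, 0.3],
])

```text
clock: 4.85
position: [531.1, 50.3, 291.2]
ee_rot: [0.986, 0.169, 0.002, -0.0]
contact_force: [-0.4, -0.8, 1.5]
gripper_width: 39.2
```

>>> play_rows([
  [[-0.003, -0.001, -0.02], 0, 0.3],
  [[-0.004, -0.001, -0.04], 0, 0.3],
  [[-0.002, 0, -0.06], 0, 0.3],
  [[0, 0, -0.08], 0, 0.3],
  [[0.003, 0.001, -0.095], 0, 0.3],
  [[0.005, 0.002, -0.105], 0, 0.3],
  [[0.005, 0.002, -0.105], 0, 0.3],
  [[0.005, 0.002, -0.105], 0, 0.3],
  [[0.005, 0.002, -0.105], 0, 0.3],
  [[0.005, 0.002, -0.105], 0, 0.3],
])

```text
clock: 6.1
position: [535.1, 51.9, 261.0]
ee_rot: [0.985, 0.17, 0.006, -0.001]
contact_force: [6.4, -1.2, 2.1]
gripper_width: 38.8
```

Run:
```python
from h import *
for n in('wrist','scene'):
    p=arm.get_image(n); save(p,n+'2.png')
a=cv2.imread('pics/scene2.png');cv2.imwrite('pics/s2c.png',cv2.resize(a[200:400,290:490],None,fx=3,fy=3,interpolation=cv2.INTER_CUBIC))
```

```text
(no output)
```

View pics/wrist2.png

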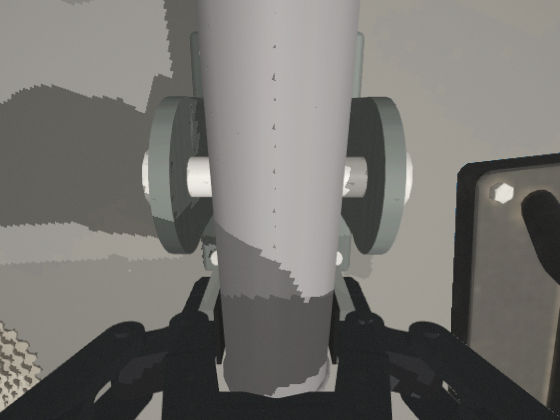

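View pics/s2c.png

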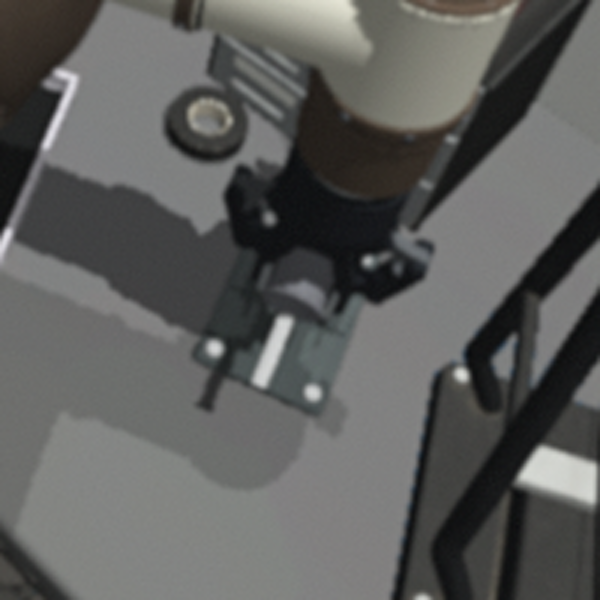

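Run:
```python
from h import *
s=np.load('stand.npy'); p=arm.get_image('scene'); save(p,'scene3.png')
for q in (0,.3,.4,.5,.55): print(q,((proj(p,tubepts(s,q,[[-52,0,-11.5],[0,0,-16.5],[0,0,0],[-52,5,-11.5],[-52,-5,-11.5]]))-[290,200])*3).round().tolist())
a=cv2.imread('pics/scene3.png');cv2.imwrite('pics/s3c.png',cv2.resize(a[270:340,350:430],None,fx=8,fy=8,interpolation=cv2.INTER_CUBIC))
```

```text
0 [[275.0, 352.0], [296.0, 300.0], [303.0, 284.0], [268.0, 349.0], [283.0, 355.0]]
0.3 [[264.0, 377.0], [290.0, 313.0], [294.0, 303.0], [256.0, 374.0], [271.0, 380.0]]
0.4 [[261.0, 382.0], [289.0, 315.0], [292.0, 307.0], [254.0, 378.0], [268.0, 385.0]]
0.5 [[260.0, 384.0], [288.0, 316.0], [291.0, 311.0], [253.0, 381.0], [267.0, 387.0]]
0.55 [[259.0, 385.0], [288.0, 316.0], [290.0, 312.0], [252.0, 382.0], [266.0, 388.0]]
```

View pics/s3c.png

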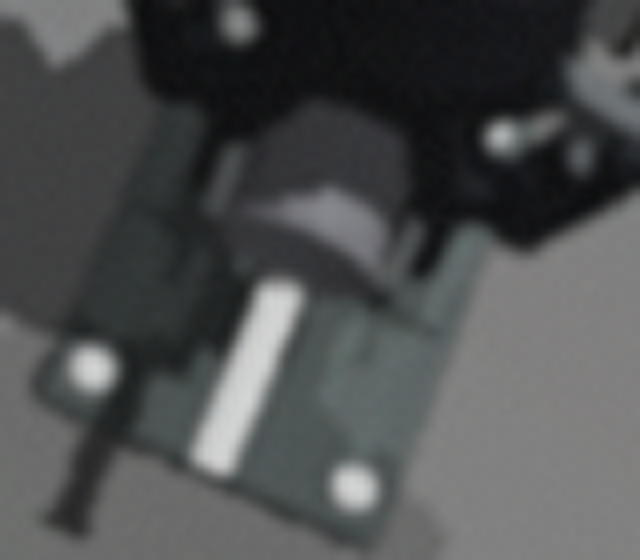

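>>> play_rows([
  [[0.0, 0, -0.008], 0, 0.3],
  [[0.0, 0, -0.012], 0, 0.3],
  [[0.0, 0, -0.012], 0, 0.3],
  [[0.0, 0, -0.012], 0, 0.3],
])

```text
clock: 6.75
position: [538.3, 53.1, 259.1]
ee_rot: [0.985, 0.171, 0.012, -0.001]
contact_force: [8.1, 1.4, 3.7]
gripper_width: 38.9
```

Run:
```python
from h import *
p=arm.get_image('scene'); save(p,'scene4.png')
a=cv2.imread('pics/scene4.png');cv2.imwrite('pics/s4c.png',cv2.resize(a[270:340,350:430],None,fx=8,fy=8,interpolation=cv2.INTER_CUBIC))
```

```text
(no output)
```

View pics/s4c.png

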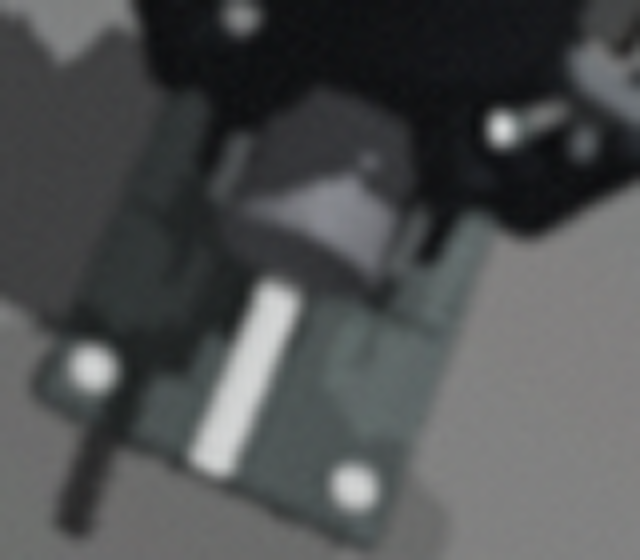

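Run:
```python
from h import *
s=np.load('stand.npy'); p=arm.get_image('wrist')
a=cv2.cvtColor(p['pixels'],cv2.COLOR_RGB2BGR)
c0=np.array(p['xyz'])
for q,c in ((.3,(255,0,0)),(.42,(0,255,0)),(.54,(0,0,255))):
    # silhouette: hull of circles
    th=np.linspace(0,2*np.pi,60)
    X=np.vstack([tubepts(s,q,np.c_[x+0*th,20*np.cos(th),20*np.sin(th)]) for x in (0,60,120)])
    h=cv2.convexHull(proj(p,X).astype(np.float32))
    cv2.polylines(a,[np.round(h).astype(int)],True,c,1)
cv2.imwrite('pics/w5.png',a)
t=arm.get_image('top'); save(t,'top5.png'); b=cv2.imread('pics/top5.png'); cv2.imwrite('pics/t5c.png',cv2.resize(b[120:270,300:460],None,fx=4,fy=4,interpolation=cv2.INTER_CUBIC))
```

```text
(no output)
```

View pics/w5.png

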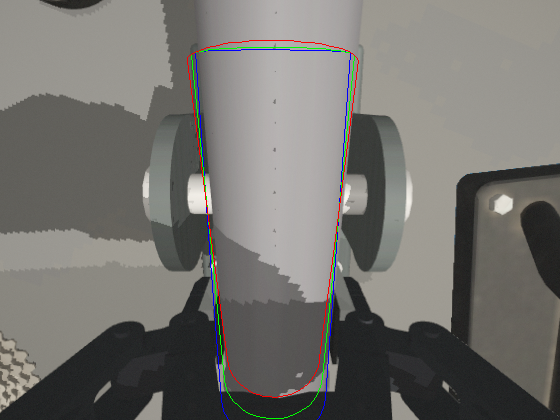

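View pics/t5c.png

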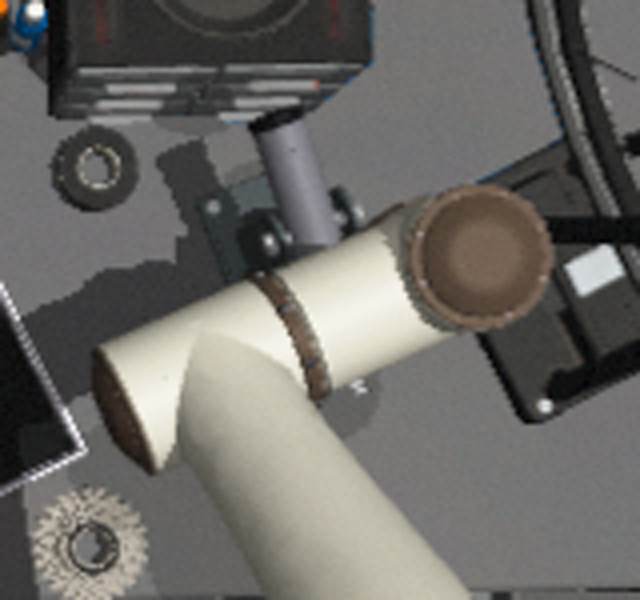

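>>> play_rows([
  [[-0.01, 0, -0.005], 0, 0.3],
  [[-0.01, 0, -0.005], 0, 0.3],
  [[-0.01, 0, -0.005], 0, 0.3],
  [[-0.01, 0, -0.005], 0, 0.3],
  [[-0.01, 0, -0.005], 0, 0.3],
])

```text
clock: 7.52
position: [538.5, 53.5, 259.4]
ee_rot: [0.985, 0.171, 0.017, -0.001]
contact_force: [8.7, -4.0, 3.5]
gripper_width: 39.0
```

Run:
```python
from h import *
p=arm.get_image('scene'); save(p,'scene6.png')
print([(d['centre'],d['conf']) for d in arm.look_for('axle_center',p)])
a=cv2.imread('pics/scene6.png');cv2.imwrite('pics/s6c.png',cv2.resize(a[270:340,350:430],None,fx=8,fy=8,interpolation=cv2.INTER_CUBIC))
```

```text
[([518.8, 43.0, 123.3], 0.58)]
```

View pics/s6c.png

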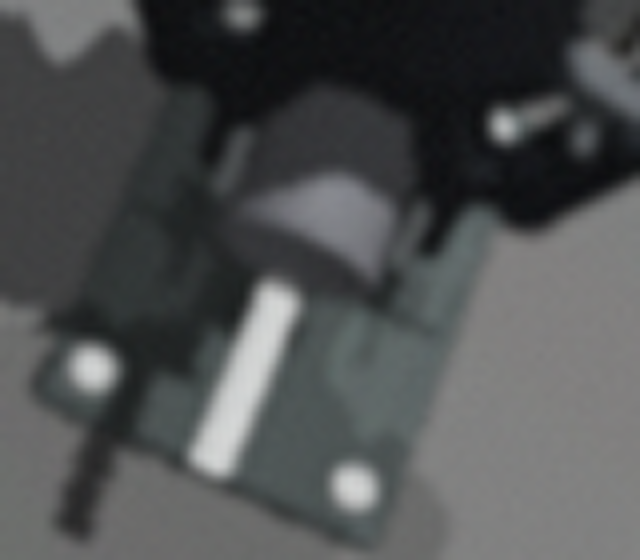

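>>> play_rows([
  [[0, 0, 0], 0, -0.3],
  [[0, 0, 0], 0, -0.8],
  [[0, 0, 0], 0, -1],
  [[0, 0, 0.15], 0, -1],
  [[0, 0, 0.3], 0, -1],
  [[0, 0, 0.3], 0, -1],
])

```text
clock: 8.38
position: [539.0, 53.9, 353.0]
ee_rot: [0.985, 0.172, 0.021, -0.002]
contact_force: [-0.4, 0.1, -0.5]
gripper_width: 86.0
```

Run:
```python
from h import *
s=np.load('stand.npy'); p=arm.get_image('wrist')
a=cv2.cvtColor(p['pixels'],cv2.COLOR_RGB2BGR)
for q,c in ((.3,(255,0,0)),(.42,(0,255,0)),(.54,(0,0,255))):
    th=np.linspace(0,2*np.pi,60)
    X=np.vstack([tubepts(s,q,np.c_[x+0*th,20*np.cos(th),20*np.sin(th)]) for x in (0,60,120,170)])
    h=cv2.convexHull(proj(p,X).astype(np.float32))
    cv2.polylines(a,[np.round(h).astype(int)],True,c,1)
    cv2.polylines(a,[np.round(proj(p,tubepts(s,q,[[0,5,-16.5],[-52,5,-16.5],[-52,5,-11.5],[-52,-5,-11.5],[-52,-5,-16.5],[0,-5,-16.5]]))).astype(int)],True,c,1)
cv2.imwrite('pics/w7.png',a)
p=arm.get_image('scene'); save(p,'scene7.png')
```

```text
(no output)
```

View pics/w7.png

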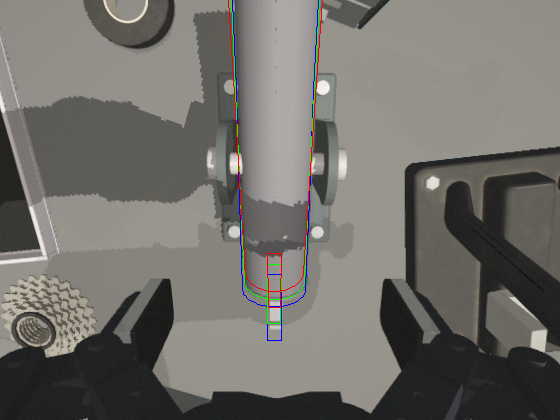

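Run:
```python
from h import *
from scipy.spatial.transform import Rotation as R
s=np.load('stand.npy'); st=arm.read_state(); m=R.from_quat(st['ee_rot']).as_matrix(); print(m.round(3))
p=np.array(st['position']); print('tip',p+173*m[:,2])
for q in(.41,.5,.55):print(q,tubepts(s,q,[[12,0,20],[23,0,20]]).round(1).tolist())
w=arm.get_image('wrist')
for q in (.36,.4,.44,.48):print(q,proj(w,tubepts(s,q,[[-52,0,-11.5]])).round(1), proj(w,tubepts(s,q,[[0,0,-20]])).round(1))
```

```text
[[ 0.941  0.337  0.033]
 [ 0.337 -0.941  0.009]
 [ 0.034  0.003 -0.999]]
tip [543.52273585  55.05201902 176.18886168]
0.41 [[521.4, 45.8, 130.4], [531.6, 49.4, 132.7]]
0.5 [[521.2, 45.7, 124.0], [531.1, 49.2, 127.3]]
0.55 [[521.4, 45.8, 120.5], [531.1, 49.2, 124.2]]
0.36 [[274.2 330.5]] [[274.4 263.9]]
0.4 [[274.3 324.8]] [[274.5 260.3]]
0.44 [[274.3 319.1]] [[274.5 256.7]]
0.48 [[274.3 313.4]] [[274.5 253. ]]
```

>>> play_rows([
  [[-0.075, -0.031, 0], 0, 1],
  [[-0.075, -0.031, 0], 0, 1],
  [[-0.075, -0.031, 0], 0, 1],
  [[-0.075, -0.031, 0], 0, 1],
  [[-0.075, -0.031, -0.12], 0, 1],
  [[-0.075, -0.031, -0.14], 0, 1],
  [[-0.075, -0.031, -0.15], 0, 1],
  [[-0.075, -0.031, -0.16], 0, 1],
  [[-0.075, -0.031, -0.165], 0, 1],
  [[-0.075, -0.031, -0.165], 0, 1],
])

```text
clock: 9.78
position: [515.5, 44.1, 299.3]
ee_rot: [0.985, 0.171, 0.017, -0.001]
contact_force: [-0.6, -0.7, 3.3]
gripper_width: 0.2
```

Run:
```python
from h import *
p=arm.get_image('scene'); save(p,'scene8.png')
a=cv2.imread('pics/scene8.png');cv2.imwrite('pics/s8c.png',cv2.resize(a[270:340,350:430],None,fx=8,fy=8,interpolation=cv2.INTER_CUBIC))
```

```text
(no output)
```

View pics/s8c.png

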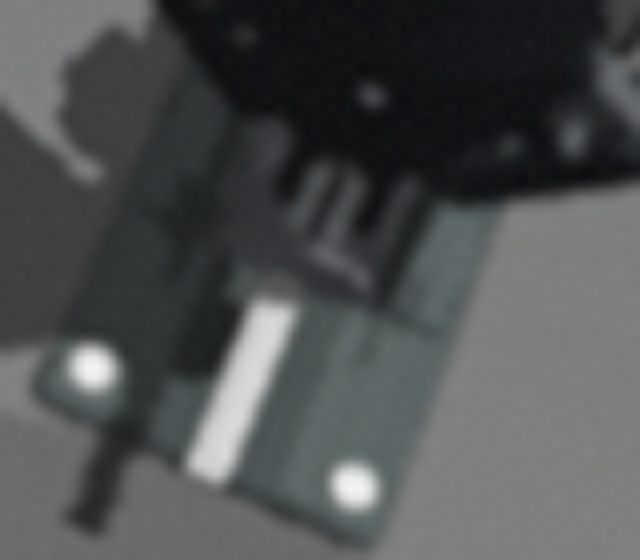

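>>> play_rows([
  [[0, 0, -0.007], 0, 1],
  [[0, 0, -0.01], 0, 1],
  [[0, 0, -0.013], 0, 1],
  [[0, 0, -0.013], 0, 1],
  [[0, 0, -0.013], 0, 1],
])

```text
clock: 10.45
position: [515.5, 44.1, 295.3]
ee_rot: [0.985, 0.171, 0.017, -0.001]
contact_force: [-0.7, -0.5, 1.6]
gripper_width: 0.3
```

Run:
```python
from h import *
p=arm.get_image('scene'); save(p,'scene9.png')
a=cv2.imread('pics/scene9.png');cv2.imwrite('pics/s9c.png',cv2.resize(a[270:340,350:430],None,fx=8,fy=8,interpolation=cv2.INTER_CUBIC))
```

View pics/s9c.png

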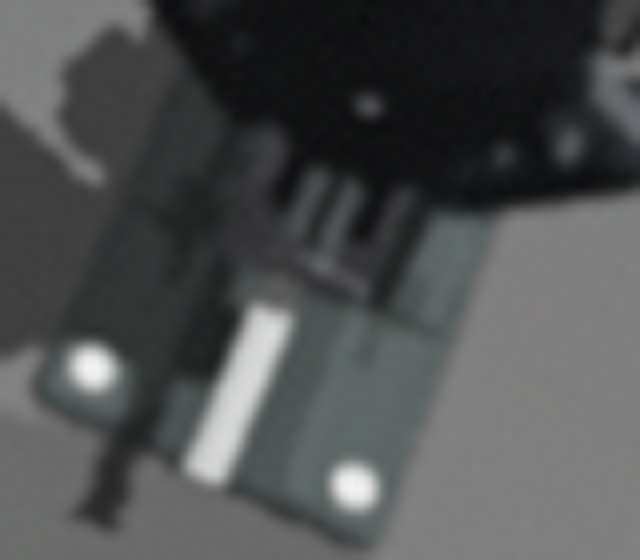

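>>> play_rows([
  [[0, 0, -0.007], 0, 1],
  [[0, 0, -0.013], 0, 1],
  [[0, 0, -0.013], 0, 1],
  [[0, 0, -0.013], 0, 1],
])

```text
clock: 11.0
position: [515.6, 44.2, 294.6]
ee_rot: [0.985, 0.172, 0.018, -0.001]
contact_force: [-7.8, -0.9, 20.4]
gripper_width: 0.0
```

Run:
```python
from h import *
p=arm.get_image('scene'); save(p,'scene10.png')
a=cv2.imread('pics/scene10.png');cv2.imwrite('pics/s10c.png',cv2.resize(a[270:340,350:430],None,fx=8,fy=8,interpolation=cv2.INTER_CUBIC))
```

```text
(no output)
```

View pics/s10c.png

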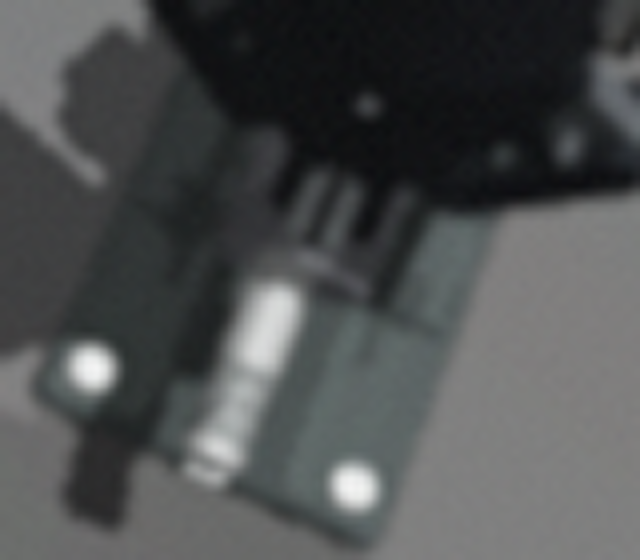

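The axle now rests against the stop (crop: from (275,290) to (215,460)), and the 20 N reaction says the tube is on its end stop. Next I'll back off, straddle the tube again and lift the mouth to about level, so that the bar can be drawn and laid down flat.

>>> play_rows([
  [[0, 0, 0.02], 0, 1],
  [[0, 0, 0.15], 0, 1],
  [[0.041, 0.015, 0.15], 0, -1],
  [[0.041, 0.015, 0.15], 0, -1],
  [[0.041, 0.015, 0.15], 0, -1],
  [[0.041, 0.015, 0.15], 0, -1],
  [[0.041, 0.015, 0.0], 0, -1],
  [[0.041, 0.015, -0.12], 0, -1],
  [[0.041, 0.015, -0.13], 0, -0.2],
  [[0.041, 0.015, -0.13], 0, 0.0],
  [[0.041, 0.015, -0.13], 0, 0.0],
])

```text
clock: 12.42
position: [528.4, 49.0, 257.2]
ee_rot: [0.985, 0.172, 0.019, -0.001]
contact_force: [-0.0, 0.2, 0.1]
gripper_width: 42.7
```

>>> play_rows([
  [[0, 0, 0], 0, 0.3],
  [[0, 0, 0], 0, 0.3],
  [[0, 0, 0], 0, 0.3],
  [[-0.004, -0.001, 0.02], 0, 0.3],
  [[-0.008, -0.003, 0.04], 0, 0.3],
  [[-0.011, -0.004, 0.06], 0, 0.3],
  [[-0.012, -0.004, 0.08], 0, 0.3],
  [[-0.012, -0.004, 0.08], 0, 0.3],
  [[-0.012, -0.004, 0.08], 0, 0.3],
])

```text
clock: 13.55
position: [524.6, 48.3, 281.6]
ee_rot: [0.985, 0.172, 0.019, -0.002]
contact_force: [-1.6, 6.4, -3.4]
gripper_width: 38.8
```

```bash
cat > ov.py <<'E'
import sys
from h import *
s=np.load('stand.npy'); p=arm.get_image('wrist'); st=arm.read_state(); print(st['clock'],st['ee_rot'])
a=cv2.cvtColor(p['pixels'],cv2.COLOR_RGB2BGR); cv2.imwrite('pics/raw_'+sys.argv[1],a)
for q,c in ((.1,(255,0,0)),(.2,(0,255,0)),(.3,(0,0,255))):
    th=np.linspace(0,2*np.pi,60)
    X=np.vstack([tubepts(s,q,np.c_[x+0*th,20*np.cos(th),20*np.sin(th)]) for x in (0,60,120,170)])
    cv2.polylines(a,[np.round(cv2.convexHull(proj(p,X).astype(np.float32))).astype(int)],True,c,1)
    cv2.polylines(a,[np.round(proj(p,tubepts(s,q,[[-52,5,-11.5],[-52,-5,-11.5]]))).astype(int)],True,c,1)
cv2.imwrite('pics/'+sys.argv[1],a)
p=arm.get_image('scene'); save(p,'sc_'+sys.argv[1]); b=cv2.imread('pics/sc_'+sys.argv[1]); cv2.imwrite('pics/scc_'+sys.argv[1],cv2.resize(b[240:350,340:440],None,fx=6,fy=6,interpolation=cv2.INTER_CUBIC)[:600])
E
python3 ov.py a.png
```

```text
13.6 [ 0.98495815  0.17168398  0.01944124 -0.00202226]
```

View pics/a.png

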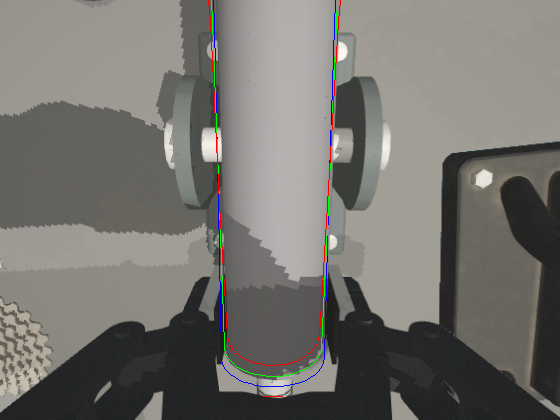

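View pics/scc_a.png

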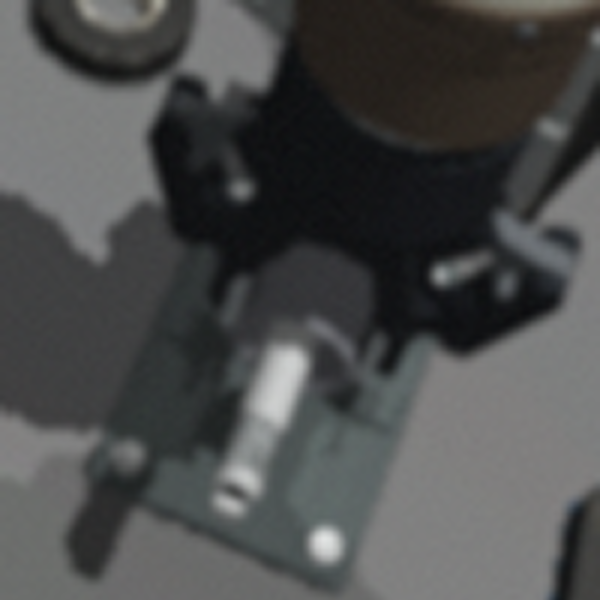

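>>> play_rows([
  [[0, 0, 0], 0, -0.4],
  [[0, 0, 0], 0, -1],
  [[0, 0, 0], 0, -1],
  [[0, 0, 0], 0, -1],
  [[0, 0, 0.15], 0, -1],
  [[-0.1, -0.03, 0.3], 0, -1],
  [[-0.1, -0.03, 0.3], 0, -1],
])

```text
clock: 14.52
position: [494.0, 38.9, 375.5]
ee_rot: [0.985, 0.172, 0.023, -0.003]
contact_force: [0.6, -0.1, -0.4]
gripper_width: 85.2
```

```bash
python3 ov.py b.png
```

```text
14.575 [ 0.98491109  0.17168493  0.02163594 -0.00251498]
```

View pics/b.png

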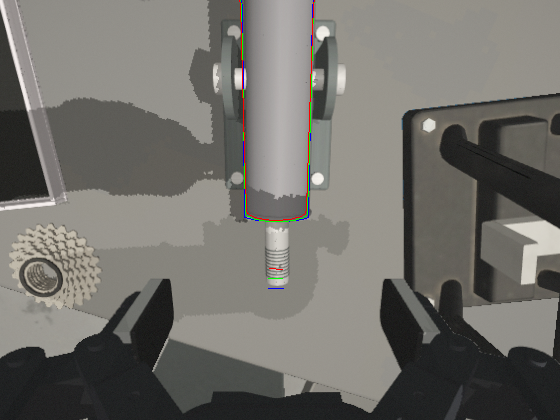

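View pics/raw_b.png

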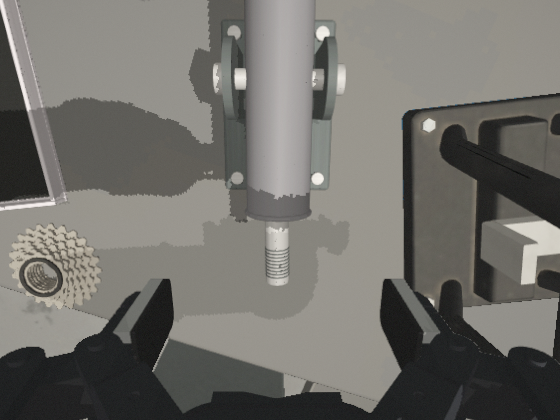

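Run:
```python
from h import *
from scipy.spatial.transform import Rotation as R
s=np.load('stand.npy'); st=arm.read_state(); m=R.from_quat(st['ee_rot']).as_matrix(); p=np.array(st['position'])
t=tubepts(s,.18,[[-25,0,-8.5]])[0]; print(m.round(3),p,t,'shift',((t-166*m[:,2]-p)/300).round(4), 'yaw',np.degrees(np.arctan2(m[1,0],m[0,0])),np.degrees(s[2]))
```

```text
[[ 0.94   0.338  0.039]
 [ 0.338 -0.941  0.011]
 [ 0.04   0.002 -0.999]] [494.19984761  39.12523398 371.98232607] [488.90637911  34.32741156 118.60155995] shift [-0.0391 -0.0223 -0.2917] yaw 19.76686523801323 19.403767425787507
```

>>> play_rows([
  [[-0.039, -0.022, -0.12], 0, -1],
  [[-0.039, -0.022, -0.25], 0, -0.6],
  [[-0.039, -0.022, -0.28], 0, 0],
  [[-0.039, -0.022, -0.28], 0, 0.2],
  [[-0.039, -0.022, -0.28], 0, 0.2],
])

```text
clock: 15.25
position: [483.3, 32.8, 289.0]
ee_rot: [0.985, 0.172, 0.021, -0.002]
contact_force: [0.8, 0.3, -1.2]
gripper_width: 34.3
```

Run:
```python
from h import *
from scipy.spatial.transform import Rotation as R
s=np.load('stand.npy'); st=arm.read_state(); m=R.from_quat(st['ee_rot']).as_matrix(); p=np.array(st['position'])
t=tubepts(s,.18,[[-25,0,-8.5]])[0]; print(p,t,'shift',((t-166*m[:,2]-p)/300).round(4),st['gripper_width'],st['contact_force'])
p=arm.get_image('wrist'); save(p,'wc.png')
```

```text
[483.30017096  32.82237029 288.98662448] [488.90637911  34.32741156 118.60155995] shift [-0.004  -0.0016 -0.0151] 34.31468140875175 [ 0.80404495  0.28397245 -1.15864342]
```

View pics/wc.png

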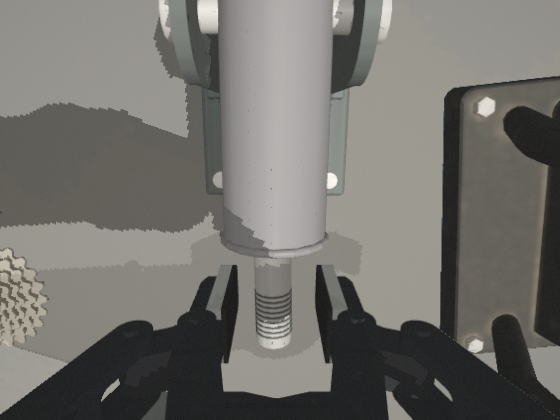

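>>> play_rows([
  [[-0.006, 0.004, -0.015], 0, 0.2],
  [[-0.006, 0.004, -0.015], 0, 0.2],
  [[-0.006, 0.004, -0.015], 0, 0.5],
  [[-0.006, 0.004, -0.015], 0, 1],
  [[-0.006, 0.004, -0.015], 0, 1],
  [[-0.006, 0.004, -0.015], 0, 1],
])

```text
clock: 16.05
position: [481.4, 34.0, 284.7]
ee_rot: [0.985, 0.172, 0.022, -0.002]
contact_force: [-1.1, -0.8, 0.5]
gripper_width: 13.4
```

Run:
```python
from h import *
p=arm.get_image('wrist'); save(p,'wd.png')
```

```text
(no output)
```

View pics/wd.png

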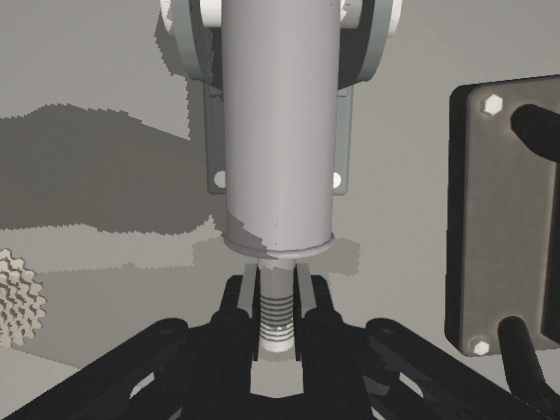

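>>> play_rows([
  [[0, 0, 0], 0, 1],
  [[0, 0, 0], 0, 1],
])

```text
clock: 16.35
position: [481.5, 34.0, 284.7]
ee_rot: [0.985, 0.172, 0.022, -0.002]
contact_force: [-0.3, -0.8, 0.8]
gripper_width: 13.6
```

>>> play_rows([
  [[0, 0, 0], 0, 0.3],
  [[0, 0, 0], 0, 0.3],
  [[0, 0, -0.015], 0, 0.3],
  [[0, 0, -0.015], 0, 0.3],
  [[0, 0, -0.015], 0, 1],
  [[0, 0, -0.015], 0, 1],
  [[0, 0, -0.015], 0, 1],
  [[0, 0, -0.015], 0, 1],
])

```text
clock: 17.35
position: [481.4, 34.0, 280.2]
ee_rot: [0.985, 0.172, 0.022, -0.002]
contact_force: [0.3, -0.5, 0.1]
gripper_width: 13.6
```

>>> play_rows([
  [[0, 0, 0.015], 0, 1],
  [[0, 0, 0.035], 0, 1],
  [[0, 0, 0.035], 0, 1],
  [[0, 0, 0.035], 0, 1],
])

```text
clock: 17.85
position: [481.3, 33.9, 290.7]
ee_rot: [0.985, 0.172, 0.021, -0.003]
contact_force: [0.1, -1.3, -1.3]
gripper_width: 13.8
```

Run:
```python
from h import *
p=arm.get_image('wrist'); save(p,'we.png')
```

```text
(no output)
```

View pics/we.png

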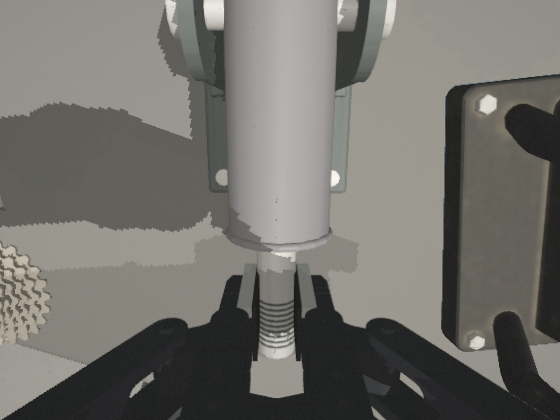

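The bar has lifted (its weight reads about -1.3 N) and the tube has not moved. Next I'll draw it out along the tube axis.

>>> play_rows([
  [[-0.04, -0.014, 0.001], 0, 1],
  [[-0.1, -0.035, 0.002], 0, 1],
  [[-0.17, -0.06, 0.003], 0, 1],
  [[-0.24, -0.084, 0.004], 0, 1],
  [[-0.3, -0.105, 0.005], 0, 1],
  [[-0.3, -0.105, 0.005], 0, 1],
])

```text
clock: 18.65
position: [389.5, 1.7, 292.0]
ee_rot: [0.985, 0.172, 0.021, -0.002]
contact_force: [0.0, -1.1, -0.4]
gripper_width: 13.8
```

Run:
```python
from h import *
p=arm.get_image('wrist'); save(p,'wf.png')
p=arm.get_image('scene'); save(p,'sf.png')
```

```text
(no output)
```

View pics/wf.png

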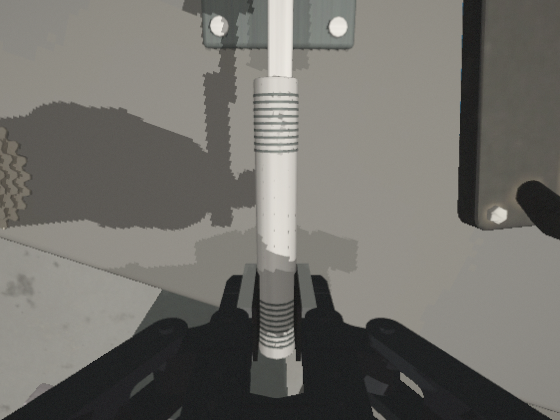

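View pics/sf.png

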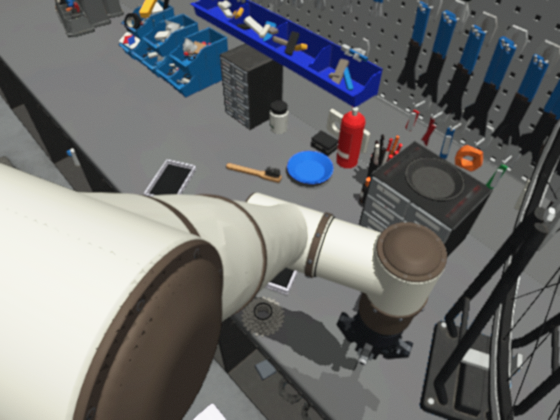

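>>> play_rows([
  [[0, 0, 0.15], 0, 1],
  [[0, 0.05, 0.2], 0, 1],
  [[0.02, 0.2, 0.2], 0.05, 1],
  [[0.05, 0.4, 0.2], 0.1, 1],
  [[0.1, 0.6, 0.2], 0.19, 1],
  [[0.15, 0.8, 0.2], 0.19, 1],
  [[0.18, 0.95, 0.2], 0.19, 1],
  [[0.18, 0.95, 0.2], 0.19, 1],
])

```text
clock: 19.75
position: [446.4, 291.0, 351.5]
ee_rot: [0.975, 0.222, 0.022, -0.004]
contact_force: [-0.6, -0.8, -0.8]
gripper_width: 13.9
```

Run:
```python
from h import *
from scipy.spatial.transform import Rotation as R
st=arm.read_state(); m=R.from_quat(st['ee_rot']).as_matrix(); p=np.array(st['position'])
print(p,m.round(3),'yaw',np.degrees(np.arctan2(m[1,0],m[0,0])))
g=p+162*m[:,2]; print('grip',g,'need',[485-29*np.cos(.447),333-29*np.sin(.447)])
w=arm.get_image('wrist'); save(w,'wg.png')
print([(d['centre'],d['conf']) for d in arm.look_for('tray_floor',w)],[(d['centre'],d['conf']) for d in arm.look_for('axle_center',w)])
```

```text
[446.37075882 290.98241193 351.50100215] [[ 0.9    0.433  0.041]
 [ 0.433 -0.901  0.017]
 [ 0.044  0.003 -0.999]] yaw 25.678809598023975
grip [453.03594957 293.69206103 189.66085561] need [np.float64(458.8493095953264), np.float64(320.46439505413036)]
[([501.4, 349.6, 2.7], 0.65)] [([489.9, 310.2, 198.7], 0.58)]
```

View pics/wg.png

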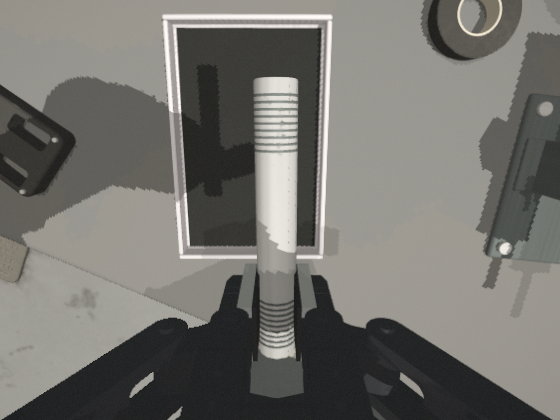

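>>> play_rows([
  [[0.01, 0.05, 0], 0, 1],
  [[0.019, 0.089, -0.05], 0, 1],
  [[0.019, 0.089, -0.2], 0, 1],
  [[0.019, 0.089, -0.35], 0, 1],
  [[0.019, 0.089, -0.46], 0, 1],
  [[0.019, 0.089, -0.5], 0, 1],
  [[0.019, 0.089, -0.5], 0, 1],
])

```text
clock: 20.78
position: [451.2, 314.0, 201.1]
ee_rot: [0.975, 0.221, 0.021, -0.003]
contact_force: [0.4, 0.5, 0.2]
gripper_width: 13.8
```

Run:
```python
from h import *
w=arm.get_image('wrist'); save(w,'wh.png'); print(arm.read_state()['position'])
w=arm.get_image('top'); save(w,'th.png'); b=cv2.imread('pics/th.png'); cv2.imwrite('pics/thc.png',cv2.resize(b[160:270,240:360],None,fx=5,fy=5))
```

```text
[451.47049333 314.31793248 202.20517196]
```

View pics/wh.png

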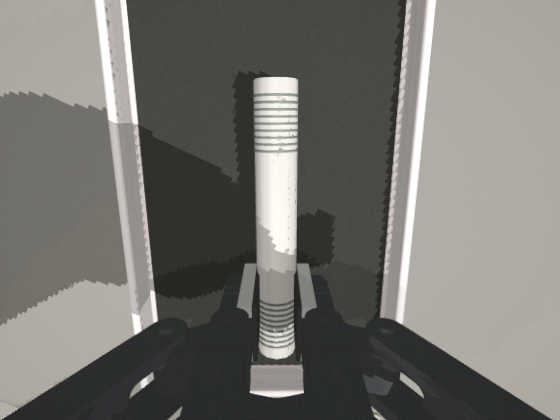

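Run:
```python
from h import *
from scipy.spatial.transform import Rotation as R
w=arm.get_image('wrist'); st=arm.read_state(); m=R.from_quat(st['ee_rot']).as_matrix(); g=np.array(st['position'])+162*m[:,2]
c,n=np.cos(.447),np.sin(.447); T=lambda x,y,z:[485+c*x-n*y,333+n*x+c*y,z]
print('rim near/left/right',proj(w,[T(-98,0,22),T(0,63,22),T(0,-63,22),T(-40,63,22),T(-40,-63,22)]).round())
d=g-[485,333,0]; print('grip in tray',c*d[0]+n*d[1],-n*d[0]+c*d[1],g[2])
# bar far/near ends in px assuming level
for pitch in(-.05,0,.05):
  a=np.array([c*np.cos(pitch),n*np.cos(pitch),np.sin(pitch)]); print(pitch,proj(w,[g+a*82,g-a*28]).round())
```

```text
rim near/left/right [[267. 393.]
 [123. 210.]
 [407. 209.]
 [133. 292.]
 [399. 291.]]
grip in tray -30.83607726611895 -2.613599806421975 41.35241034777866
-0.05 [[269.  85.]
 [271. 354.]]
0 [[269.  84.]
 [271. 352.]]
0.05 [[269.  83.]
 [271. 350.]]
```

>>> play_rows([
  [[0, 0, -0.02], 0, 1],
  [[0, 0, -0.04], 0, 1],
  [[0, 0, -0.06], 0, 1],
  [[0, 0, -0.075], 0, 1],
  [[0, 0, -0.075], 0, 1],
  [[0, 0, -0.075], 0, 1],
])

```text
clock: 21.68
position: [451.6, 314.5, 180.7]
ee_rot: [0.975, 0.221, 0.022, -0.004]
contact_force: [-0.6, 0.1, -1.6]
gripper_width: 13.2
```

>>> play_rows([
  [[0, 0, -0.005], 0, 1],
  [[0, 0, -0.01], 0, 1],
  [[0, 0, -0.01], 0, 1],
  [[0, 0, -0.01], 0, 1],
])

```text
clock: 22.18
position: [451.7, 314.6, 178.0]
ee_rot: [0.975, 0.221, 0.023, -0.004]
contact_force: [-0.9, 0.0, 2.6]
gripper_width: 14.1
```

>>> play_rows([
  [[0, 0, 0], 0, 0.65],
  [[0, 0, 0], 0, 0.6],
  [[0, 0, 0], 0, 0.55],
  [[0, 0, 0], 0, 0.45],
  [[0, 0, 0], 0, 0.3],
  [[0, 0, 0.0], 0, 0.2],
  [[0, 0, 0.0], 0, 0.2],
])

```text
clock: 23.05
position: [451.7, 314.6, 178.0]
ee_rot: [0.975, 0.221, 0.023, -0.004]
contact_force: [0.2, 0.3, 0.8]
gripper_width: 34.1
```

Run:
```python
from h import *
w=arm.get_image('wrist'); save(w,'wi.png')
```

```text
(no output)
```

View pics/wi.png

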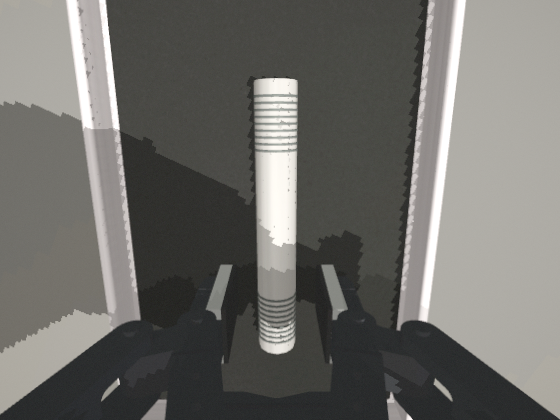

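The bar lies free in the tray between the open fingers. I'll lift straight up and check.

>>> play_rows([
  [[0, 0, 0.05], 0, 0.2],
  [[0, 0, 0.2], 0, 0.2],
  [[0, 0, 0.4], 0, 0.2],
  [[-0.2, 0, 0.5], 0, 0.2],
  [[-0.2, 0, 0.5], 0, 0.2],
  [[-0.2, 0, 0.5], 0, 0.2],
])

```text
clock: 23.85
position: [391.4, 314.5, 329.1]
ee_rot: [0.975, 0.221, 0.023, -0.005]
contact_force: [-0.1, 0.2, 0.0]
gripper_width: 34.0
```

Run:
```python
from h import *
w=arm.get_image('wrist'); save(w,'wj.png')
t=arm.get_image('top'); save(t,'tj.png')
for n,p in(('w',w),('t',t)):
  for k in('axle_center','cassette','tape','pedal'): print(n,k,[(np.round(d['centre']).tolist(),round(d['conf'],2)) for d in arm.look_for(k,p)][:2])
```

```text
w axle_center [([488.0, 331.0, 19.0], 0.73)]
w cassette [([365.0, 238.0, 6.0], 0.65)]
w tape []
w pedal [([410.0, 520.0, 15.0], 0.58)]
t axle_center [([492.0, 327.0, 18.0], 0.51)]
t cassette []
t tape [([658.0, 226.0, 19.0], 0.61), ([494.0, 328.0, 16.0], 0.27)]
t pedal [([402.0, 533.0, 19.0], 0.66)]
```

View pics/wj.png

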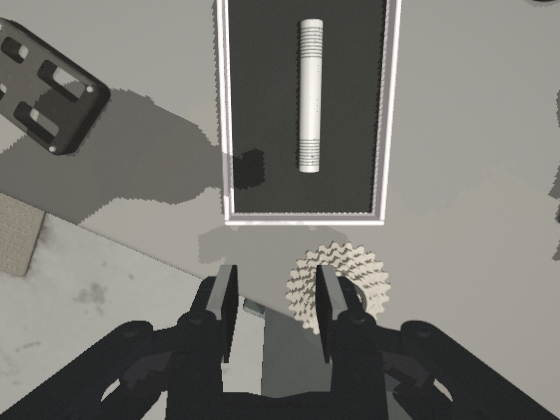

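View pics/tj.png

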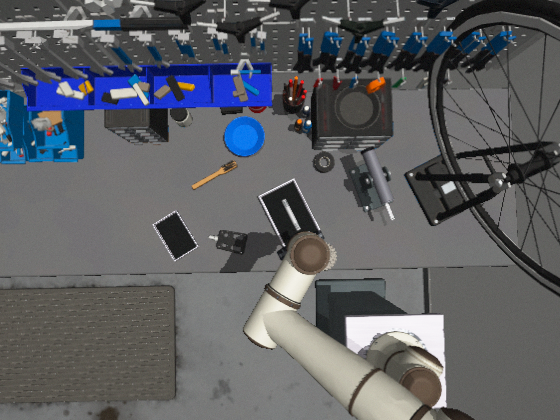

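The axle lies flat near the middle of the tray, at wrist px (311,95), about (490,330) mm. The cassette, tape and pedal are where they started, and the arm is clear.

```bash
python3 -c "
from h import *
print(arm.job_done()); print(arm.read_state()['clock'])"
```

```text
the job is handed in; nothing more can be done
None
the job is handed in; nothing more can be done
```

The job is handed in at about 24 s of the 51 s allowed. The axle lies in the larger tray, released, and the arm is clear; no verdict was reported.

- **Tipping:** My first try, clamping the tube and moving down, only reached about 0.4 rad because the pads slipped, and the axle stayed in. I then pressed the mouth down with shut fingers to the end stop (about 20 N). A picture showed the axle out against the stop, with the fingers only on top of the tube.
- **Levelling the tube:** I clamped the tube again and lifted it to about level, so that the bar could be drawn and laid down flat.
- **Grasp and draw:** I gripped the exposed end with the bar still in the tube, then let go and regripped 4.5 mm lower because the opening read 13.6 mm on a 16 mm bar. It read the same again, so I took that as gauge bias. I lifted the bar about 10 mm and drew it out over the stop along the tube axis.
- **Placing:** I lowered it until light contact (about 3 N) and opened the jaws slowly.

**Last checks:**
- The wrist and top pictures show the axle lying flat inside the tray walls. The detector puts it at (488–492, 327–331) mm, against a tray centre of (485, 333).
- The contact force is about 0.
- **Tape and pedal:** detected within 4 mm of their starting places in the last top picture.
- **Cassette:** the arm hid it in the last top picture. The wrist view's reading is about 20 mm off the first one, but that view only shows part of it and the arm never went near it.
- The tool kept a tilt of about 2.5° from the first clamp, with no visible effect.

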